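# Set the telescopic length stop to its mark and close its cam with one hand

### The arm

A 7-joint arm with a two-finger parallel gripper is mounted at the origin on the work surface; the furniture and walls round the work are solid. World frame = base frame: x ahead of the robot, y to its left, z up, the work surface at z = 0. Lengths are in m, angles in rad, forces in N, time in s.
With the tool pointing down it reaches from about 0.4 to 0.85 m from the base axis. Payload 4.5 kg.
Tool frame: the origin (TCP) lies between the finger pads; the fingertips stand 11 mm ahead of it and the grasp point (between the pads) lies 8 mm behind it (nose_length is the distance from the TCP to the fingertips, in m); z points along the fingers, y is the line along which they close (so a half turn about z gives the same grasp; the last joint's range is limited). The gripper opens to 85 mm and grips with 20 to 120 N. Pads are 22 mm wide; open, the fingers measure 114 mm over their backs; the gripper's body (76 mm by 85 mm) begins 54 mm behind the grasp point. The pads swing forward as they close: fully open they stand 13 mm farther back than shut.
Start: joints at [-1.212, 0.689, -0.195, 1.565, 0.157, 0.902, -0.215], TCP at [0.199, 0.592, 0.216] pointing down, gripper open.
Joint ranges: [-3.01, 3.01], [-0.46, 2.08], [-1.47, 1.51], [0.13, 2.56], [-1, 4.14], [0.04, 2.09], [-2.66, 2.66]. Speed limits (rad/s): [2.57, 2.57, 3.14, 3.14, 3.14, 3.14, 3.14].

### API

Orientations are given as a 3x3 rotation matrix whose columns are the frame's x, y, z axes.
In Python, from plant import * gives the robot as it stands.
- The arm moves only by the tool creep_tool, called after "Emit:" as name(argument=value, ...), one argument or row to a line, values as JSON. Schema: {"type":"object","properties":{"plan":{"type":"array","items":{"type":"array","items":{"type":"number"},"minItems":5,"maxItems":5},"minItems":1,"maxItems":20},"force":{"type":"number"},"only":{"type":"string"},"quiet":{"type":"boolean"},"lines":{"type":"string"}},"required":["plan"],"additionalProperties":false}. plan is a list of rows, 1 to 20 of them, each of 5 numbers: the finger opening in m, then dx, dy, dz in shares of the most that a row can go, 1 being 62.5 mm, then a turn about the tool's z in fractions of the full range, 1 being pi rad; each row shifts and turns the commanded pose from where the row before left it, along the tool's axes as they then stand; what a row does not reach is not made up. A row lasts 1/8 s, in which the tool goes at most 0.0625 m and 0.188 rad, less where a joint would pass 70% of its speed; a pose out of reach is approached as far as the arm can. The fingers move at their own pace and stop on an object; force is the grip in N (left out, the last holds). Time passes only in rows, so rows that do not move let the fingers close. The tool returns the time, the measured TCP pose, the force, the opening and the grip force at its end. only (a regular expression) keeps the lines of the reply that match it, lines (a string "A,B") keeps lines A to B, and quiet returns only ok. A shift or turn number past 1, either way, is cut back to 1. Input that does not fit is refused with a message, and nothing moves.
- get_state(): the state, without advancing time (a new reading comes with each control period).
- snapshot(name): name is "scene" or "side" or "wrist"; returns the picture (480x640x3 uint8, blue, green, red); there is no depth.
- camera_info(name): a dict with "fx", "fy", "cx", "cy" (pixels), "k1" (the pictures are not rectified: a ray, as slopes to the right and down, at radius r is drawn at 1 + k1 r^2 times it, then the intrinsics apply), "rvec" (rotation vector, rad) and "tvec" (3), from world to camera coordinates, as OpenCV has them. Camera axes: x right, y down, z forward; pixel columns grow to the right and rows downward; lengths in m; the calibration is good to about 2 mm. A picture is of the moment at which its call begins: read the wrist's pose just before it. camera_info takes no time and is no camera call; for the wrist camera it gives the pose at the moment of the call.
- hand_in(): hands the job in; it is judged then, once.
The state is a dict: "t": time; "q": joint angles; "joint_vel": joint speeds; "joint_torque": joint torques, N m; "eef_pos": TCP position; "tcp_rot": TCP orientation; "ft_force": force on the tool from outside, world axes, zero at the start; "moment": the same for the moment, N m; "grip_width": finger opening in m; "grasp_force": force on a finger pad.
Only numpy, scipy, OpenCV 4.12 (cv2) and the standard library are available. Lean on these libraries where they do the work, as an engineer would, in place of code of your own. Each camera call takes 0.05 s, during which the arm holds its last target. There are 200 camera calls.

### The job

Set the telescopic length stop on the saw table: with its cam still open, draw the sprung leg out by its upright horn until its pointer stands at the pointer of the mark rider, and while holding it there pinch the cam's thumb tab toward the horn until the cam is fully closed. Finish still holding: keep the horn and the tab pinched between the fingers with the leg at the mark, do not let go. Leave the mark rider, the oak batten and the folding rule beside the rail where they are.

Things in the scene. Friction and masses are not known exactly. Their poses are not given: they have to be found in the camera images.
- stop_rail: Telescopic length stop: aluminium channel rail with black end caps, 42 wide (x), 240 long (y), 33 high, fixed to the table by two magnets on its far side. Origin: centre of its underside on the table, z up. Its own +y axis is the direction in which the leg slides out (the end with the upright stop foot, roughly to the robot's left).
- leg (a joint): Travel of the steel leg along the rail's +y, m: 0 (fully in, its start) to 0.14. A spring draws it in with about 3.5 to 5 N: let go, it runs back to 0; the closed cam does not hold it against the spring. It carries the head: a 28 mm wide plate with horn, pillar and cam on it. Beside the two upright plates nothing within a finger's reach stands above z = 0.044 (pillar between them: 0.070).
- horn_face (a point): Centre of the outer face (looks to the rail's -y), z = 0.068, of the horn: upright steel plate fixed on the leg, 26 wide (rail x), 8 thick (rail y), from z = 0.040 to 0.090, the one of the two plates nearer to the rail's -y end. The rules call the horn leg_c0. One finger pushes here toward +y to draw the leg out; 25 mm are free beyond it.
- cam (a joint): Opening of the cam slide on the leg, m: 0 = fully closed on its stop, 0.018 = fully open; starts 0.012 to 0.018 open. It closes toward the rail's -y, toward the horn: pinching horn and thumb tab together between the fingers closes it. Friction about 6 N, no spring: it stays where left.
- tab_face (a point): Centre of the outer face (looks to the rail's +y), z = 0.068, of the cam's thumb tab: an upright steel plate like the horn (26 wide, 8 thick, top z = 0.090) on the other side of the small pillar; the rules call it cam_c0. From horn_face to tab_face it is 40 mm with the cam closed, up to 58 mm open.
- pointer (a point): Tip of the small steel pointer that sticks out of the leg's head toward the robot's side of the rail; moves with the leg. z = 0.038. 20 mm ahead (+y) of horn_face.
- mark (a point): The length mark: tip of the like pointer on the small dark steel rider clipped to the rail's robot-side wall (rider 12x14 mm, top z = 0.040). The leg is at the mark when the two tips stand face to face, i.e. no offset along the rail's y. The rider is stiff and must stay where it is; it lies 60 to 115 mm from where the leg's pointer starts.
- long_offcut: Bystander: oak batten 34x160x19 mm lying beside the far side of the rail; origin at the centre of its underside.
- folding_ruler: Bystander: closed yellow folding rule 18x235x18 mm lying beside the near side of the rail; origin at the centre of its underside.

How it is judged:
By the outcome, as a careful person would: the job done as asked, in the order asked, and still so for the second after the job is handed in, while the arm keeps its last pose, push and grip.
It also fails if it takes over 35 s, if anything falls off the work surface, if the arm or the gripper's body presses on something with over 40 N, if the wrist force passes 120 N, or if a joint passes its speed limit or range.

## Working session

There is one attempt and no reset: what is moved stays moved. The work goes in short steps, Python scripts to look and compute and a tool call to move; the robot and the scene stay as the last step left them, time stands still between calls to the robot, and variables do not carry over. Pictures are saved under pics/ and viewed, at most 10 in all, crops included, and the job is handed in when it is done.

```bash
ls; mkdir -p pics; cat > h.py <<'E'
from plant import *
import numpy as np, cv2
def ray(name,px,ci=None):
    c=ci or camera_info(name); u=(px[0]-c["cx"])/c["fx"]; v=(px[1]-c["cy"])/c["fy"]
    p=np.array([u,v]); q=p.copy()
    for _ in range(20): q=p/(1+c["k1"]*(q@q))
    R=cv2.Rodrigues(np.array(c["rvec"],float))[0]; t=np.array(c["tvec"],float).ravel()
    return -R.T@t, R.T@np.array([q[0],q[1],1])
def onz(name,px,z,ci=None):
    o,d=ray(name,px,ci); return o+d*(z-o[2])/d[2]
def tri(rs):
    A=0;b=0
    for o,d in rs:
        d=d/np.linalg.norm(d);P=np.eye(3)-np.outer(d,d);A=A+P;b=b+P@o
    return np.linalg.solve(A,b)
def proj(name,X,ci=None):
    c=ci or camera_info(name); R=cv2.Rodrigues(np.array(c["rvec"],float))[0]
    p=R@np.array(X)+np.array(c["tvec"]).ravel(); p=p[:2]/p[2]; p=p*(1+c["k1"]*(p@p))
    return p[0]*c["fx"]+c["cx"],p[1]*c["fy"]+c["cy"]
E
python3 - <<'E'
from h import *
s=get_state();print(s["eef_pos"],s["tcp_rot"],s["grip_width"])
for n in ("scene","side"):
    cv2.imwrite(f"pics/{n}0.png",snapshot(n)); c=camera_info(n); print(n,c)
    print(ray(n,(320,240)))
E
```

```text
pics
[0.19929189 0.59163631 0.21546616] [[-9.47726006e-01  3.19084936e-01 -4.69288181e-04]
 [ 3.19085250e-01  9.47724229e-01 -1.84075302e-03]
 [-1.42600779e-04 -1.89427244e-03 -9.99998196e-01]] 0.08490735827116777
scene {'fx': 452.204438271987, 'fy': 452.204438271987, 'cx': 324.0527801142389, 'cy': 242.97039638656452, 'k1': -0.0016809378957007356, 'rvec': array([ 2.16336692, -0.87164659,  0.39413572]), 'tvec': array([-0.39308387,  0.24718723,  0.66135531])}
(array([ 0.05338748, -0.5081637 ,  0.62604052]), array([ 0.51585863,  0.54486777, -0.66115993]))
side {'fx': 476.24020140772717, 'fy': 476.24020140772717, 'cx': 319.7333209458109, 'cy': 243.31327934572465, 'k1': -0.1065523596791948, 'rvec': array([ 1.96615039, -0.41045552,  0.26788811]), 'tvec': array([-0.46496183,  0.14459704,  0.77881156])}
(array([ 0.16401821, -0.78031763,  0.45590314]), array([ 0.3682745 ,  0.83522598, -0.40843625]))
```

View pics/scene0.png

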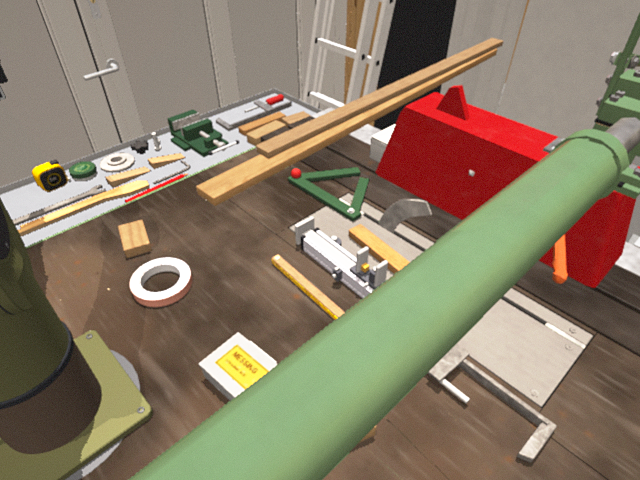

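View pics/side0.png

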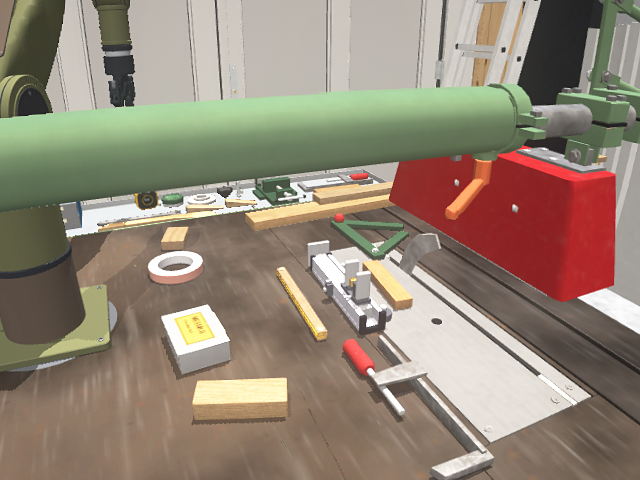

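```bash
python3 - <<'E'
from h import *
a=cv2.imread("pics/scene0.png")[205:315,270:400]; b=cv2.imread("pics/side0.png")[225:345,290:420]
a=cv2.resize(a,(390*1,330),interpolation=cv2.INTER_CUBIC);b=cv2.resize(b,(390,360),interpolation=cv2.INTER_CUBIC)
a=cv2.copyMakeBorder(a,0,30,0,10,0); cv2.imwrite("pics/c0.png",np.hstack([a,b]))
for p in [(375,320),(318,250)]: print(onz("side",p,0.033))
for p in [(306,225),(378,270)]: print(onz("scene",p,0.033))
# pipe edges: planes from each view
def pl(n,p,q):
    o,d=ray(n,p);_,e=ray(n,q);m=np.cross(d,e);return o,m/np.linalg.norm(m)
# scene: upper edge (150,480)-(560,150); lower (345,480)-(625,165); side upper (0,128)-(500,90), lower(0,204)-(525,150)
for n,u,l in (("scene",((150,480),(560,143)),((345,480),(625,168))),("side",((0,128),(500,88)),((0,204),(525,150)))):
    print(n,pl(n,*u),pl(n,*l))
E
```

```text
[ 0.50046264 -0.23481015  0.033     ]
[0.52106978 0.03958007 0.033     ]
[0.52749641 0.03438222 0.033     ]
[ 0.53566398 -0.15421149  0.033     ]
scene (array([ 0.05338748, -0.5081637 ,  0.62604052]), array([ 0.01743467, -0.88700366, -0.46143314])) (array([ 0.05338748, -0.5081637 ,  0.62604052]), array([ 0.02610052, -0.97429194, -0.22377215]))
side (array([ 0.16401821, -0.78031763,  0.45590314]), array([ 0.01237288, -0.14525275, -0.98931721])) (array([ 0.16401821, -0.78031763,  0.45590314]), array([-0.01597642, -0.2845641 , -0.95852388]))
```

View pics/c0.png

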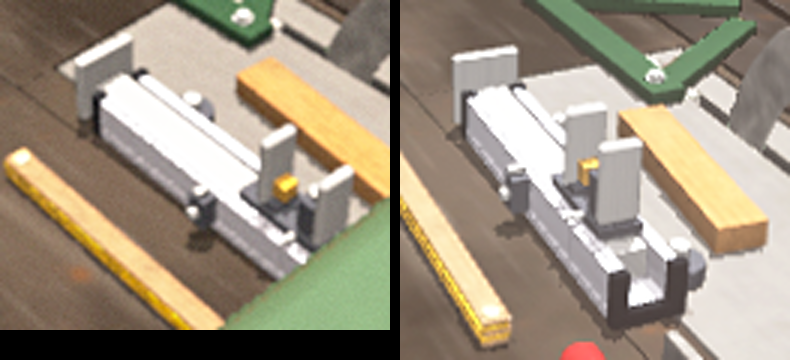

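The manual's scale: shifts go in shares of 62.5 mm and turns go in shares of pi rad. Converting my numbers, -0.038 m is -0.608, -0.036 m is -0.576, -0.12 rad / 3.1416 = -0.0382.

Emit:
creep_tool(
  plan=[
    [0.085,-0.576,-0.608,-0.032,0],
    [0.085,-0.576,-0.608,-0.032,0],
    [0.085,-0.576,-0.608,-0.032,0],
    [0.085,-0.576,-0.608,-0.032,0],
    [0.085,-0.576,-0.608,-0.032,0],
    [0.085,-0.576,-0.608,-0.032,0],
    [0.085,-0.576,-0.608,-0.032,0],
    [0.085,-0.576,-0.608,-0.032,0],
    [0.085,-0.576,-0.608,-0.032,0],
    [0.085,-0.576,-0.608,-0.032,0],
    [0.085,-0.576,-0.608,-0.032,0],
    [0.085,-0.576,-0.608,-0.032,0],
    [0.085,-0.576,-0.608,-0.032,0],
    [0.085,-0.576,-0.608,-0.032,0],
    [0.085,0,0,0,-0.0382],
    [0.085,0,0,0,-0.0382],
    [0.085,0,0,0,0],
  ],
)

```text
t: 2.22
eef_pos: [0.507, -0.0728, 0.2439]
tcp_rot: [[-0.996, 0.086, -0.001], [0.086, 0.996, 0.0], [0.001, 0.0, -1.0]]
ft_force: [0.2, 0.1, -0.1]
grip_width: 0.0852
grasp_force: 0.0
```

```bash
python3 - <<'E'
from h import *
import json
s=get_state();print(s["eef_pos"],s["tcp_rot"],s["q"])
c=camera_info("wrist");cv2.imwrite("pics/w1.png",snapshot("wrist"))
json.dump({k:np.array(v).tolist() for k,v in c.items()},open("w1.json","w"))
print(ray("wrist",(320,240)))
cv2.imwrite("pics/scene1.png",snapshot("scene"));cv2.imwrite("pics/side1.png",snapshot("side"))
E
```

```text
[ 0.50699331 -0.07282758  0.24392852] [[-9.96275359e-01  8.62247406e-02 -8.39117789e-04]
 [ 8.62243500e-02  9.96275625e-01  4.91125733e-04]
 [ 8.78339788e-04  4.16944080e-04 -9.99999527e-01]] [ 0.26763133  0.51636589 -0.33398494  1.86172246  0.226556    0.80132587
  1.29987843]
(array([ 0.44098406, -0.06850983,  0.40313288]), array([ 0.26408605, -0.02842182, -0.96409353]))
```

View pics/w1.png

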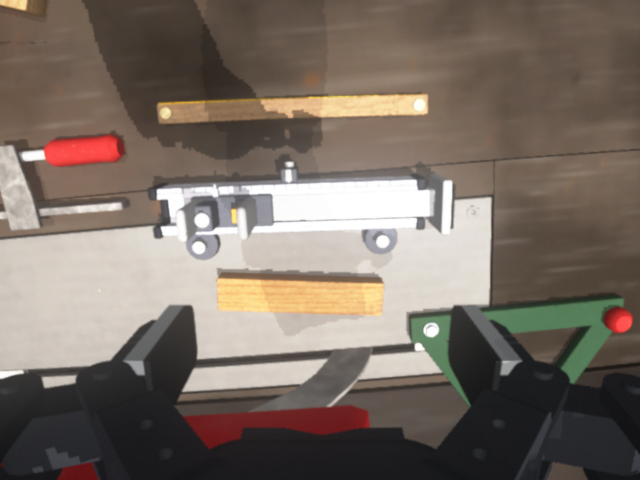

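The wrist picture shows the rail from column 155 (‑y cap) to 425. The horn is at about (185,222), the tab at about (243,220), the leg pointer near (216,190) and the rider at (289,171). I'll zoom in.

```bash
python3 - <<'E'
import cv2
a=cv2.imread("pics/w1.png")[150:260,145:325]
cv2.imwrite("pics/w1c.png",cv2.resize(a,(792,484),interpolation=cv2.INTER_CUBIC))
E
```

```text
(no output)
```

View pics/w1c.png

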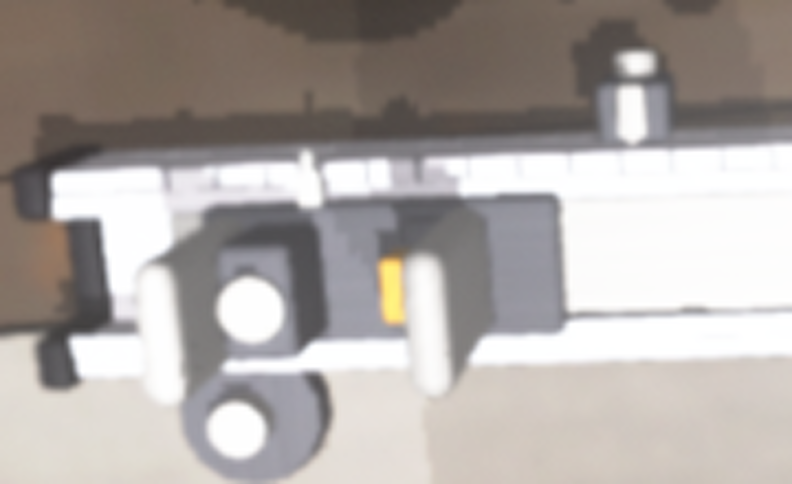

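```bash
python3 - <<'E'
from h import *
import json
c=json.load(open("w1.json")); im=cv2.imread("pics/w1.png"); g=im.min(2)
f=lambda x,y:(145+(x+.5)/4.4-.5,150+(y+.5)/4.4-.5)
P=[]
for u in list(range(220,275))+list(range(300,400)):
    col=g[165:215,u].astype(int); k=np.argmax(col>190); 
    P.append((u,165+k-(col[k]-190)/max(1,col[k]-col[k-1])))
P=np.array(P,np.float32); vx,vy,x0,y0=cv2.fitLine(P,cv2.DIST_HUBER,0,.01,.01).ravel()
a=onz("wrist",(220,y0+(220-x0)*vy/vx),.033,c);b=onz("wrist",(400,y0+(400-x0)*vy/vx),.033,c)
d=(b-a)/np.linalg.norm(b-a);print("edge",a,b,"dir",d,"yaw",np.arctan2(-d[0],d[1]))
n=np.array([d[1],-d[0],0])
for nm,p,z in [("horn out edge",(140,331),.09),("horn mid",(162,331),.09),("tab out edge",(450,320),.09),("tab mid",(429,320),.09),("pointer",(307,153),.038),("mark",(632,142),.038),("end cap",(45,200),.033)]:
    X=onz("wrist",f(*p),z,c);print(nm,X.round(4),"s",round(float(X@d),4),"n",round(float(X@n),4))
# far wall edge
Q=[]
for u in range(300,355):
    col=g[200:250,u].astype(int); 
    k=len(col)-1-np.argmax((col>225)[::-1]); Q.append(200+k)
print("far",np.median(Q),onz("wrist",(327,np.median(Q)),.033,c)@n)
E
```

```text
edge [ 0.48650417 -0.16160073  0.033     ] [ 0.49420955 -0.00595453  0.033     ] dir [0.0494452  0.99877684 0.        ] yaw -0.04946537241134901
horn out edge [ 0.5054 -0.1846  0.09  ] s -0.1594 n 0.514
horn mid [ 0.5058 -0.1808  0.09  ] s -0.1556 n 0.5141
tab out edge [ 0.5083 -0.1311  0.09  ] s -0.1058 n 0.5141
tab mid [ 0.5079 -0.1347  0.09  ] s -0.1094 n 0.514
pointer [ 0.4839 -0.1649  0.038 ] s -0.1408 n 0.4915
mark [ 0.4875 -0.1017  0.038 ] s -0.0775 n 0.4919
end cap [ 0.4889 -0.2202  0.033 ] s -0.1958 n 0.4992
far 230.0 0.5365790350313174
```

To row units: -0.0425 m is -0.68, 0.04 m is 0.64, -0.037 rad / 3.1416 = -0.0118.

Emit:
creep_tool(
  plan=[
    [0.075,0,0,0,-0.0118],
    [0.075,-0.032,-0.68,0.32,0],
    [0.075,-0.032,-0.68,0.32,0],
    [0.075,0,0,0.64,0],
    [0.075,0,0,0.64,0],
    [0.075,0,0,0.48,0],
    [0.075,0,0,0.24,0],
    [0.075,0,0,0.24,0],
    [0.075,0,0,0,0],
  ],
  force=20,
)

```text
t: 3.5
eef_pos: [0.5071, -0.1576, 0.0639]
tcp_rot: [[-0.999, 0.047, -0.001], [0.047, 0.999, 0.0], [0.001, 0.0, -1.0]]
ft_force: [0.0, -0.3, -0.0]
grip_width: 0.0748
grasp_force: 0.0
```

```bash
python3 - <<'E'
from h import *
import json
s=get_state();print(s["eef_pos"],s["tcp_rot"],s["ft_force"],s["grip_width"])
c=camera_info("wrist");cv2.imwrite("pics/w2.png",snapshot("wrist"))
json.dump({k:np.array(v).tolist() for k,v in c.items()},open("w2.json","w"))
E
```

```text
[ 0.50711809 -0.15763958  0.06391629] [[-9.98875273e-01  4.74097722e-02 -7.08463800e-04]
 [ 4.74097366e-02  9.98875524e-01  6.69637698e-05]
 [ 7.10841887e-04  3.33003717e-05 -9.99999747e-01]] [ 0.04146941 -0.25617278 -0.049289  ] 0.07481682699791618
```

View pics/w2.png

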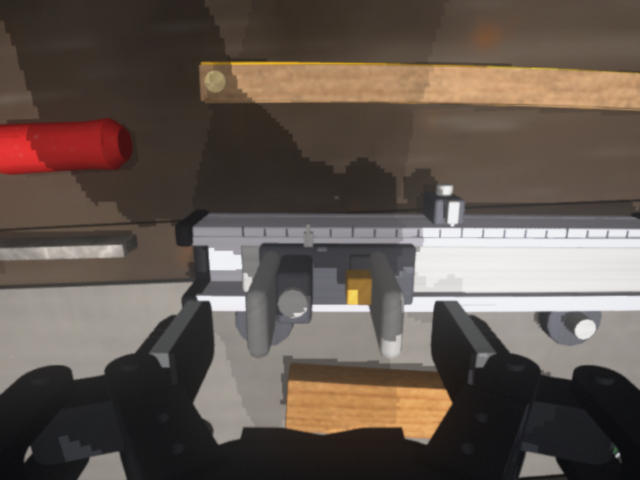

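The horn and tab stand between the open fingers. The leg pointer tip is at about (308,228) and the mark tip at about (453,226). I'll measure the gap, narrow the fingers and start to draw.

To row units: 0.01 m is 0.16.

```bash
python3 - <<'E'
from h import *
import json
c=json.load(open("w2.json")); d=np.array([.0494,.9988,0])
a=onz("wrist",(308,226),.038,c);b=onz("wrist",(453,225),.038,c);print(a,b,(b-a)@d)
E
```

```text
[ 0.48504413 -0.16452142  0.038     ] [ 0.48765279 -0.10010512  0.038     ] 0.06446787110145011
```

Emit:
creep_tool(
  plan=[
    [0.061,0,0,0,0],
    [0.061,0,0,0,0],
    [0.061,0,0.16,0,0],
    [0.061,0,0.16,0,0],
    [0.061,0,0.16,0,0],
    [0.061,0,0.16,0,0],
    [0.061,0,0.16,0,0],
    [0.061,0,0,0,0],
  ],
  force=20,
)

```text
t: 4.55
eef_pos: [0.5099, -0.1066, 0.0645]
tcp_rot: [[-0.999, 0.046, 0.0], [0.046, 0.999, 0.0], [-0.0, 0.0, -1.0]]
ft_force: [0.1, -3.9, 1.8]
grip_width: 0.0612
grasp_force: 1.6
```

```bash
python3 - <<'E'
from h import *
import json
s=get_state();print(s["eef_pos"],s["ft_force"],s["grip_width"])
c=camera_info("wrist");cv2.imwrite("pics/w3.png",snapshot("wrist"))
json.dump({k:np.array(v).tolist() for k,v in c.items()},open("w3.json","w"))
E
```

```text
[ 0.50993085 -0.10662834  0.06451891] [ 0.11557073 -3.93083858  1.81019894] 0.061197982051179024
```

View pics/w3.png

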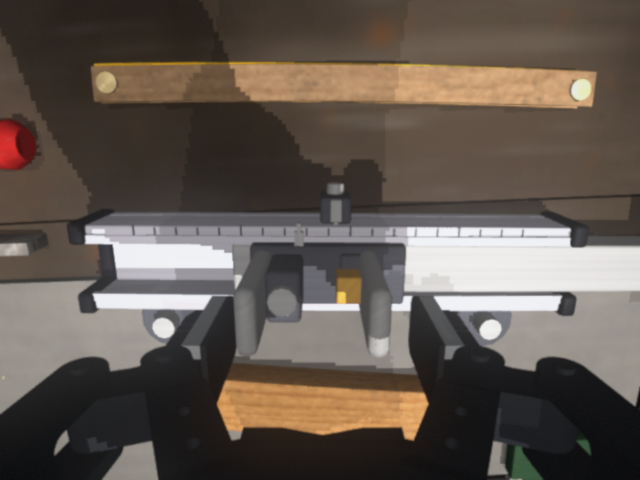

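The leg follows. Its pointer is at (299,226) and the mark tip at (336,222), so about 16 mm remain.

To row units: 0.008 m is 0.128, 0.007 m is 0.112.

Emit:
creep_tool(
  plan=[
    [0.061,0,0.128,0,0],
    [0.061,0,0.112,0,0],
    [0.061,0,0,0,0],
  ],
  force=20,
)

```text
t: 4.97
eef_pos: [0.5106, -0.0927, 0.0643]
tcp_rot: [[-0.999, 0.047, 0.0], [0.047, 0.999, -0.0], [-0.0, -0.0, -1.0]]
ft_force: [0.0, -3.1, 2.4]
grip_width: 0.061
grasp_force: 1.6
```

```bash
python3 - <<'E'
from h import *
import json
s=get_state();print(s["eef_pos"],s["ft_force"],s["grip_width"])
c=camera_info("wrist");im=snapshot("wrist");cv2.imwrite("pics/w4.png",im)
json.dump({k:np.array(v).tolist() for k,v in c.items()},open("w4.json","w"))
cv2.imwrite("pics/w4c.png",cv2.resize(im[180:260,240:360],(780,520),interpolation=cv2.INTER_CUBIC))
E
```

```text
[ 0.51058202 -0.09270563  0.06431213] [ 0.04297429 -3.09558009  2.41700599] 0.06101438592322091
```

View pics/w4c.png

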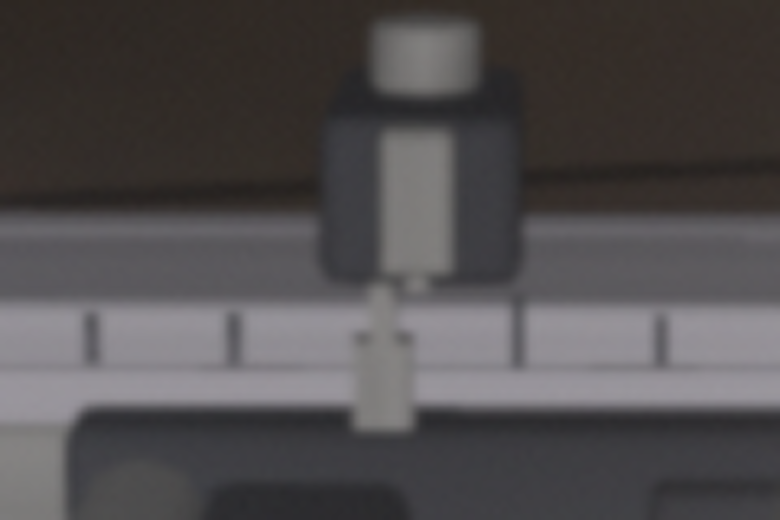

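In the crop the leg pointer tip is at (381,290) and the mark tip at (418,285). That is 37/6.5 = 5.7 px, or about 2.5 mm still to go. I'll go on and bring the far finger near the tab.

To row units: 0.0025 m is 0.04, -0.001 m is -0.016.

Emit:
creep_tool(
  plan=[
    [0.061,0,0.04,0,0],
    [0.061,0,0,0,0],
    [0.059,0,-0.016,0,0],
    [0.057,0,-0.016,0,0],
    [0.056,0,-0.008,0,0],
    [0.056,0,0,0,0],
    [0.056,0,0,0,0],
  ],
  force=20,
)

```text
t: 5.9
eef_pos: [0.5102, -0.0928, 0.0642]
tcp_rot: [[-0.999, 0.048, -0.0], [0.048, 0.999, 0.0], [0.0, 0.0, -1.0]]
ft_force: [0.7, -3.9, 1.4]
grip_width: 0.0559
grasp_force: 1.9
```

```bash
cat >> h.py <<'E'
def offs(name):
    im=snapshot("wrist");cv2.imwrite(f"pics/{name}.png",im); s=get_state()
    print(s["t"],s["eef_pos"],s["ft_force"],s["grip_width"],s["grasp_force"])
    g=cv2.cvtColor(im,cv2.COLOR_BGR2GRAY)
    print(g[214:218,280:345].mean(0).round().astype(int)) # rider pointer row
    print(g[224:228,280:345].astype(int))
    return im
E
python3 - <<'E'
from h import *
offs("w5")
E
```

```text
5.95 [ 0.51015297 -0.09279827  0.06421142] [-0.52306959 -3.47979564  1.9918063 ] 0.05595713192923292 1.8556929007172585
[ 91  91  90  91  90  90  90  90  84  72  61  60  62  64  64  64  64  69
  88 111 122 123 124 124 124 125 126 125 118  98  72  62  62  62  62  62
  62  60  57  56  69  86  91  91  91  91  91  91  90  91  91  90  90  90
  91  91  90  90  90  90  90  90  90  90  90]
[[ 90  90  89  90  89  89  90  89  88  86  79  73  71  69  68  68  67  68
   67  70  73  82 100 120 124 114  93  78  72  68  66  66  66  65  66  65
   65  67  74  81  87  90  90  90  91  90  90  90  90  90  90  90  90  90
   90  90  90  91  91  91  90  90  90  91  90]
 [ 90  90  89  90  91  90  90  90  89  88  86  85  84  83  82  82  83  82
   82  82  84  90 107 125 127 118  98  85  83  82  82  81  81  82  82  82
   82  82  84  87  88  89  89  90  89  91  89  90  90  89  90  90  90  89
   90  90  90  90  90  89  89  90  91  90  90]
 [ 93  93  94  93  92  92  92  92  92  92  93  92  92  91  92  92  92  91
   92  91  92  98 113 126 129 119 103  93  91  91  91  91  91  91  91  91
   91  90  89  86  86  90  91  91  91  92  91  92  92  91  91  91  91  91
   92  92  92  91  91  92  91  91  92  92  91]
 [109 108 108 107 107 106 107 107 106 106 105 105 105 106 106 106 105 106
  103 104 106 110 120 128 128 122 110 105 105 105 105 105 105 104 105 104
  104 103  95  85  85  96 102 104 103 104 104 104 105 104 105 103 103 103
  103 102 103 103 102 103 103 102 101 102 103]]
```

The pointers are aligned to about 0.2 mm (columns 303.9 and 303.7). I'll close in step with a backward shift.

To row units: -0.001 m is -0.016.

Emit:
creep_tool(
  plan=[
    [0.054,0,-0.016,0,0],
    [0.052,0,-0.016,0,0],
    [0.050,0,-0.016,0,0],
    [0.048,0,-0.016,0,0],
    [0.048,0,0,0,0],
  ],
  force=20,
)

```text
t: 6.58
eef_pos: [0.5101, -0.0971, 0.0649]
tcp_rot: [[-0.999, 0.048, 0.0], [0.048, 0.999, -0.0], [-0.0, -0.0, -1.0]]
ft_force: [-2.5, -3.4, 10.0]
grip_width: 0.0485
grasp_force: 7.8
```

```bash
cat >> h.py <<'E'
def off2(name):
    im=snapshot("wrist");cv2.imwrite(f"pics/{name}.png",im); s=get_state()
    print(s["t"],s["eef_pos"],s["ft_force"],s["grip_width"],s["grasp_force"])
    g=cv2.cvtColor(im,cv2.COLOR_BGR2GRAY).astype(float)
    def cen(r): w=np.clip(r-np.median(r)-8,0,None); return w,(w*np.arange(len(r))).sum()/w.sum()
    print(g[214:218].mean(0)[285:335].round().astype(int)); print(g[225:228].mean(0)[285:335].round().astype(int))
E
python3 - <<'E'
from h import *
off2("w6")
E
```

```text
6.625 [ 0.51006641 -0.09711046  0.06495792] [-1.1665763  -4.50158661  9.0059955 ] 0.047839591183405535 7.758838534355164
[ 93  92  93  92  93  92  92  93  92  92  92  92  90  81  66  59  61  62
  63  64  64  64  70  89 112 122 124 124 124 124 125 126 125 118  98  72
  62  62  62  62  62  62  59  57  63  78  90  93  93  93]
[103 103 104 105 105 105 105 105 105 105 104 104 104 104 104 104 104 104
 104 104 104 103 103 102 105 109 118 127 129 126 117 107 103 102 102 102
 102 102 102 102 102 102 101  93  83  90 100 103 103 103]
```

To row units: -0.001 m is -0.016, -0.0008 m is -0.0128.

Emit:
creep_tool(
  plan=[
    [0.046,0,-0.0128,0,0],
    [0.044,0,-0.016,0,0],
    [0.042,0,-0.016,0,0],
    [0.040,0,-0.016,0,0],
    [0.038,0,0,0,0],
    [0.036,0,0,0,0],
    [0.036,0,0,0,0],
  ],
  force=25,
)

```text
t: 7.5
eef_pos: [0.5101, -0.1011, 0.0653]
tcp_rot: [[-0.999, 0.048, 0.001], [0.048, 0.999, -0.001], [-0.001, -0.001, -1.0]]
ft_force: [-1.8, -4.1, 12.8]
grip_width: 0.0388
grasp_force: 23.9
```

```bash
python3 - <<'E'
from h import *
off2("w7")
E
```

```text
7.55 [ 0.51013653 -0.10106512  0.06532795] [-1.53025833 -3.96903007 13.11782805] 0.038743299302653134 23.930357694625854
[ 94  94  94  94  94  95  94  94  94  94  94  94  94  94  94  94  94  94
  94  94  93  92  81  64  58  61  63  64  64  64  65  69  88 110 122 124
 124 124 124 125 126 125 118  97  72  63  62  63  62  62]
[120 120 120 120 119 119 120 118 116 112 114 118 119 119 120 119 119 119
 119 119 119 119 119 119 119 118 119 119 118 116 114 110 113 117 118 120
 124 129 130 127 123 119 118 118 118 118 118 118 118 118]
```

Gripping at 24 N, with the width stopped at 38.7 mm. I'll check it in a picture before handing in.

```bash
python3 - <<'E'
from h import *
a=cv2.imread("pics/w7.png")[170:400,170:480]; b=snapshot("side"); cv2.imwrite("pics/side7.png",b)
b=b[225:345,290:420]
cv2.imwrite("pics/c7.png",np.hstack([cv2.resize(a,(465,345),interpolation=cv2.INTER_CUBIC),cv2.resize(b,(330,345),interpolation=cv2.INTER_CUBIC)]))
E
```

```text
(no output)
```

View pics/c7.png

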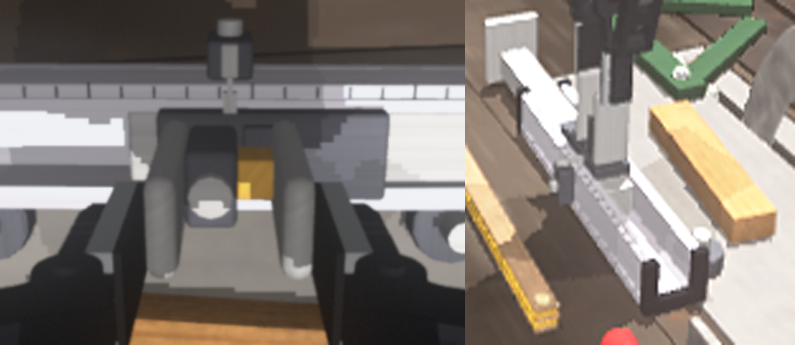

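The pointers stand face to face at crop (230,80). The plates are now about 32 mm apart centre to centre, so the cam is closed, and the rider, rule and batten look undisturbed.

```bash
python3 -c "
from plant import *
print(hand_in())"
```

```text
the job is handed in; nothing more can be done
None
```

The job is handed in: the leg stands at the mark to within about 0.2 mm by the wrist camera, the cam is closed, and the horn and tab are still pinched at about 24 N. The interface returned no verdict.

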